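# Put the small dish of larvae into the dark box

## Task

Put the small covered dish into the dark box: press down with a fingertip on the box's flat sliding cover and drag it back towards you until it is fully open, set the small dish down gently and flat in the uncovered well and let go, then drag the cover forward again until it is fully shut. Press only about as hard as sliding the cover needs (it cracks above 25 N), and leave the large dish, the marker and the dropper bottle where they are.

Things in the scene. Friction and masses are not known exactly. Their poses are not given: they have to be found in the camera images.
- dark_box: White low box fixed to the table, 226 (x) x 130 (y) mm outside, rim 46 mm high, walls 6 mm. Origin: centre of its underside; +x points to its far end (with the well), z up. Inside the rim (214 x 118 mm) a flat grey cover, 108 (x) x 116 (y) x 5 mm, slides along x: shut over the far half, open over the near half. It lies below the rim with no handle or edge to catch; only friction under a pressed fingertip moves it.
- slide (a joint): how far the cover is open, in m: 0 = fully shut (against the far wall), 0.106 = fully open (against the near wall); grows along the box's -x. Sliding takes 4 to 4.5 N along x at up to 50 mm/s. Fingertips have a friction coefficient of roughly 0.5 to 0.7 on the cover, not known exactly: a press under some 10 N may slip.
- cover_shut (a point): centre of the cover's top when fully shut, at its nominal height of 40 mm above the box's underside; fixed to the box. The true height of the cover in any one box is up to 4 mm higher or lower, unknown: feel for it. Open by q, the cover's centre lies q from here along the box's -x. A black rubber patch with grey stripes, 50 x 66 mm, marks the middle; all the top is flat.
- cover_open (a point): the same centre of the cover's top when fully open, nominal height; fixed to the box. The cover floats on springs: a press of about 2 N starts it down, then it yields 1 mm per 6 N, 5 mm at most. A contact force above 25 N on the cover cracks it.
- well (a point): middle of the well's flat floor, 6 mm above the box's underside, 54 mm from the box's centre along its +x. The well is 106 (x) x 118 (y) mm and 40 mm deep to the rim, its floor black; the near half of the box has a white deck 24 mm above the underside instead
- small_dish: the small clear covered dish with larvae, round, 60 mm diameter, 14 mm high (solid to the touch: 56 mm diameter, 11 mm high), 30 g. Origin: centre of its underside, z up
- large_dish: a large clear covered dish, round, 90 mm diameter, 14 mm high; to be left alone. Origin: centre of its underside
- marker: a white marker pen with blue cap, 135 mm long, 16 mm thick, lying on the table; to be left alone. Origin: under its middle; its length is its y axis
- dropper: a brown dropper bottle, 33 mm diameter, 102 mm high, upright; to be left alone. Origin: centre of its underside
Not all that is in view belongs to the job. Several things have the shape of the small_dish; the one meant has the colours described above.

How it is judged:
On the way, in this order (a step that is already met when the one before it is completed fails the run):
1. the cover has been dragged fully open (at least 100 mm of its 106 mm) (value of joint slide above 0.1 m), for 0.2 s.
2. the small dish lies flat on the floor of the well, let go, with the cover still open (z of small_dish in the frame of well between -0.004 and 0.004 m and horizontal distance between small_dish and well below 0.04 m and angle between small_dish's own z axis and vertical below 0.06 rad and contact force between the fingers and small_dish below 0.05 N and value of joint slide above 0.09 m), for 0.2 s.
At the end, for the whole second after the job is handed in: The cover is shut to within 4 mm, and the small dish rests flat (within 0.06 rad) on the well's floor (within 4 mm in height, 40 mm of its middle) (value of joint slide below 0.004 m and z of small_dish in the frame of well between -0.004 and 0.004 m and horizontal distance between small_dish and well below 0.04 m and angle between small_dish's own z axis and vertical below 0.06 rad and linear speed of small_dish below 0.02 m/s); the robot touches nothing.
It fails at once if more than 25 N on the cover (contact force between anything else and cover_c0 above 25 N).
It fails at once if the small dish is dropped (falls faster than 0.45 m/s while not held) (linear speed of small_dish above 0.45 m/s and contact force between anything else and small_dish below 0.05 N).
It fails at once if the large dish, marker or dropper bottle is moved more than 15 mm (distance of any of large_dish, marker, dropper from where it was at the start of the episode above 0.015 m).
It also fails if it takes over 72 s, if anything falls off the work surface, if the arm or the gripper's body presses on something with over 40 N, if the wrist force passes 120 N, or if a joint passes its speed limit or range.

## Robot

A 6-joint arm with a two-finger parallel gripper is mounted at the origin on a cart in front of the work surface, level with it; the furniture and walls round the work are solid. World frame = base frame: x ahead of the robot, y to its left, z up, the work surface at z = 0. Lengths are in m, angles in rad, forces in N, time in s.
With the tool pointing down it reaches from about 0.35 to 0.725 m from the base axis. Payload 6 kg.
Tool frame: the origin (TCP) lies at the very end of the fingers, on their centre line; the grasp point (between the pads) lies 19 mm behind it; z points along the fingers, y is the line along which they close (so a half turn about z gives the same grasp; the last joint's range is limited). The gripper opens to 85 mm and grips with 20 to 120 N. Pads are 22 mm wide; open, the fingers measure 114 mm over their backs; the gripper's body (76 mm by 85 mm) begins 54 mm behind the grasp point. The pads swing forward as they close: fully open they stand 13 mm farther back than shut.
Start: joints at [1.621, 0.04, 0.085, 0, -1.615, -0.334], TCP at [0.168, 0.576, 0.231] pointing down, gripper open.
Joint ranges: [-2.56, 2.56], [-1.29, 2.01], [-1.08, 1.49], [-3.29, 1.98], [-2.81, -0.18], [-2.99, 2.99]. Speed limits (rad/s): [2.57, 2.57, 3.01, 3.14, 3.14, 3.14].

## Interface

Orientations are given as a 3x3 rotation matrix whose columns are the frame's x, y, z axes.
In Python, from bench import robot, cams gives the robot as it stands.
- The arm moves only by the tool step_arm, never from a script. Its argument "plan" is a list of rows, each a list of 3 entries, a list of its own where there are three numbers: the shift along the tool's x, y, z as a fraction of full scale, then the turn, a rotation vector about the tool's x, y, z as a fraction of full scale, then the opening, from -1 (shut) to 1 (fully open), so that 0 is half open. A call has 1 to 5 rows; each row shifts and turns the commanded pose from where the row before left it, along the tool's axes as they then stand; what a row does not reach is not made up. Full scale, the value 1, is 0.03 m for a shift and 0.15 rad for a turn. A row lasts 1/10 s, in which the tool goes at most 50 mm and 8.59 degrees, less where a joint would pass 70% of its speed; a pose out of reach is approached as far as the arm can. A call with a number of a shift or a turn outside -1 to 1 is refused whole. A call with a gripper value outside its range is refused whole. The fingers move at their own pace and stop on an object; the grip force is fixed at half the most. Time passes only in rows, so rows that do not move let the fingers close. It gives the time, the measured TCP pose, the force, the opening and the grip force at its end, in the units of the state.
- robot.get_state(): the state, without advancing time (a new reading comes with each control period).
- cams.capture(name): name is "side" or "top"; returns a dict with "image" (420x560x3 uint8, red, green, blue), "range_z" (420x560 float32, m along the optical axis (not along the pixel's ray), 0 where there is no reading), "fx", "fy", "cx", "cy" (pixels), "extrinsics" (4x4, takes a point from camera to world coordinates). Camera axes: x right, y down, z forward; pixel columns grow to the right and rows downward; lengths in m; the calibration is good to about 2 mm. A picture is of the moment at which its call begins.
- robot.close_job(): hands the job in; it is judged then, once.
The state is a dict: "clock": time; "q": joint angles; "qvel": joint speeds; "joint_torque": joint torques, N m; "tool_pos": TCP position; "orientation": TCP orientation; "force": force on the tool from outside, world axes, zero at the start; "ft_torque": the same for the moment, N m; "finger_gap": opening from 0.0 (shut) to 1.0 (fully open); "gripper_force": force on a finger pad.
Only numpy, scipy, OpenCV 4.12 (cv2) and the standard library are available. Lean on these libraries where they do the work, as an engineer would, in place of code of your own. Each camera call takes 0.05 s, during which the arm holds its last target. There are 200 camera calls.

## Working session

There is one attempt and no reset: what is moved stays moved. The work goes in short steps, Python scripts to look and compute and a tool call to move; the robot and the scene stay as the last step left them, time stands still between calls to the robot, and variables do not carry over. Pictures are saved under pics/ and viewed, at most 10 in all, crops included, and the job is handed in when it is done.

Besides the shell and the picture viewer there is one more tool, called after "Call:" in YAML: its name, and indented under it one key for each argument. step_arm: Moves the arm, as the interface text tells. Its arguments: {"type":"object","properties":{"plan":{"type":"array","items":{"type":"array"}}},"required":["plan"]}

```bash
mkdir -p pics
cat > h.py <<'E'
import numpy as np, cv2
from bench import robot, cams
def cap(n):
    c=cams.capture(n); return c
def ray(c,u,v,z):
    T=np.array(c["extrinsics"]); d=T[:3,:3]@np.array([(u-c["cx"])/c["fx"],(v-c["cy"])/c["fy"],1]); o=T[:3,3]
    return o+d*(z-o[2])/d[2]
def proj(c,p):
    T=np.linalg.inv(np.array(c["extrinsics"])); q=T[:3,:3]@np.array(p)+T[:3,3]
    return c["fx"]*q[0]/q[2]+c["cx"], c["fy"]*q[1]/q[2]+c["cy"]
E
python3 - <<'E'
from h import *
for n in ["top","side"]:
    c=cap(n); cv2.imwrite(f"pics/{n}0.png",cv2.cvtColor(c["image"],cv2.COLOR_RGB2BGR)); print(n,np.round(c["extrinsics"],3).tolist(),c["fx"],c["cx"],c["cy"])
s=robot.get_state(); print(s)
E
```

```text
top [[-0.012, -0.999, 0.048, 0.513], [-1.0, 0.012, -0.012, 0.096], [0.011, -0.048, -0.999, 1.38], [0.0, 0.0, 0.0, 1.0]] 511.4794509551283 281.4036584448833 216.5479095790109
side [[0.87, -0.184, 0.457, -0.004], [-0.492, -0.311, 0.813, -0.926], [-0.008, -0.933, -0.361, 0.512], [0.0, 0.0, 0.0, 1.0]] 452.09416470906325 281.825640017584 208.24611208511
{'clock': 0.1, 'q': array([ 1.62073988e+00,  4.07521144e-02,  8.39090245e-02, -4.27075660e-04,
       -1.61548635e+00, -3.33708934e-01]), 'qvel': array([-0.00062178, -0.00178328,  0.00217913,  0.00194063, -0.00013917,
       -0.00144991]), 'joint_torque': array([-6.28345748e-03, -3.69342792e+01,  3.48278332e+01,  6.95192143e+00,
       -4.61295727e-03,  1.12245221e-06]), 'tool_pos': array([0.16781839, 0.57574665, 0.23037391]), 'orientation': array([[ 9.60013312e-01, -2.79954136e-01, -3.49579788e-04],
       [-2.79954337e-01, -9.60012062e-01, -1.55250419e-03],
       [ 9.90291551e-05,  1.58829106e-03, -9.99998734e-01]]), 'force': array([-0.39243741, -0.58681787, -0.81698554]), 'ft_torque': array([ 0.03848622,  0.05912279, -0.01076398]), 'gripper_force': 0.0, 'finger_gap': 1.0007115967323543}
```

View pics/top0.png

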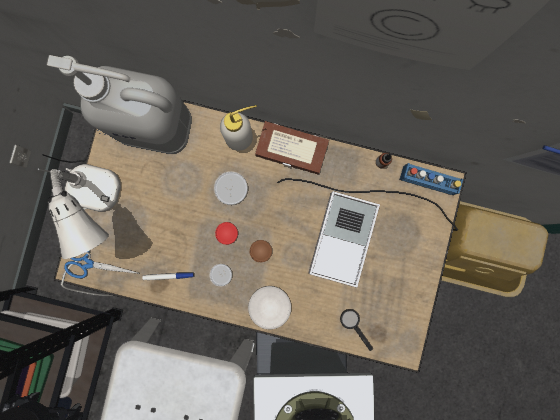

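View pics/side0.png

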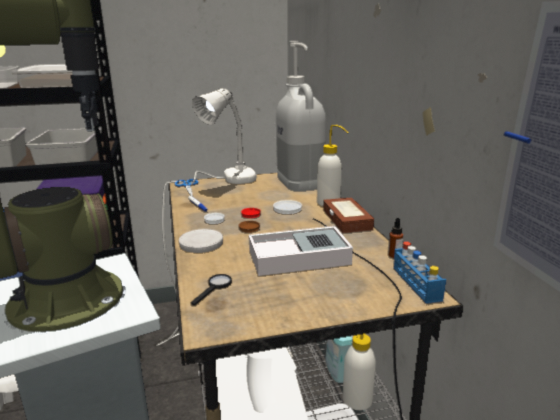

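The top view shows the box with grey cover (350,213) and white deck (340,258). Dish-shaped candidates are the red lid (227,233), the brown lid (261,250) and the small clear one (221,275). The larger ones are at (230,188) and (270,307), and the marker is at (168,275). The small clear one at (221,275) fits the description; I'll confirm it in a crop.

Run:
```python
from h import *
c=cap("top"); im=cv2.cvtColor(c["image"],cv2.COLOR_RGB2BGR)
cv2.imwrite("pics/crop.png",cv2.resize(im[165:305,195:395],None,fx=4,fy=4,interpolation=cv2.INTER_CUBIC))
hsv=cv2.cvtColor(im,cv2.COLOR_BGR2HSV)
# box: low saturation bright region, incl grey cover
m=((hsv[...,1]<60)&(hsv[...,2]>90)).astype(np.uint8)*255
m=cv2.morphologyEx(m,cv2.MORPH_CLOSE,np.ones((3,3)))
cs,_=cv2.findContours(m,cv2.RETR_EXTERNAL,cv2.CHAIN_APPROX_NONE)
for k in cs:
    if 200<cv2.contourArea(k)<6000:
        x,y,w,h=cv2.boundingRect(k)
        if not(190<x<400 and 160<y<340): continue
        r=cv2.minAreaRect(k); zz=0.046 if r[1][0]*r[1][1]>3500 else 0.012
        print("area",cv2.contourArea(k),"rect",np.round(r[0],1),np.round(r[1],1),"world",ray(c,*r[0],zz).round(4))
        P=np.array([ray(c,*p,zz)[:2] for p in cv2.boxPoints(r)]); print(P.round(4).tolist())
        # world min rect
        W=np.array([ray(c,*p[0],zz)[:2] for p in k],np.float32); rr=cv2.minAreaRect(W*1000); print(rr)
print(proj(c,robot.get_state()["tool_pos"]))
```

```text
area 466.0 rect [268.5 352.5] [39. 21.] world [0.2194 0.1179 0.012 ]
[[0.2708, 0.1452], [0.27, 0.0896], [0.1681, 0.0908], [0.169, 0.1462]]
((219.48480224609375, 118.12914276123047), (55.63323211669922, 101.88287353515625), 89.12303924560547)
area 456.5 rect [397.5 344.4] [21.8 42.4] world [ 0.2357 -0.2242  0.012 ]
[[0.2462, -0.1618], [0.2799, -0.2696], [0.2252, -0.2867], [0.1917, -0.179]]
((235.71798706054688, -224.30816650390625), (57.21629333496094, 112.81277465820312), 17.34701156616211)
area 643.5 rect [363.9 316.9] [48.5 54.5] world [ 0.3093 -0.1365  0.012 ]
[[0.3428, -0.0456], [0.3951, -0.1814], [0.2758, -0.2273], [0.224, -0.0919]]
((309.3770446777344, -136.58309936523438), (127.88943481445312, 145.19808959960938), 21.042722702026367)
area 2191.5 rect [238.8 191.5] [58.3 52.2] world [0.6474 0.1928 0.012 ]
[[0.61, 0.2904], [0.7412, 0.2411], [0.6849, 0.0948], [0.554, 0.1448]]
((647.5043334960938, 192.67430114746094), (156.24989318847656, 140.1697540283203), 68.98443603515625)
(np.float64(59.330972994873974), np.float64(400.9306473251949))
```

View pics/crop.png

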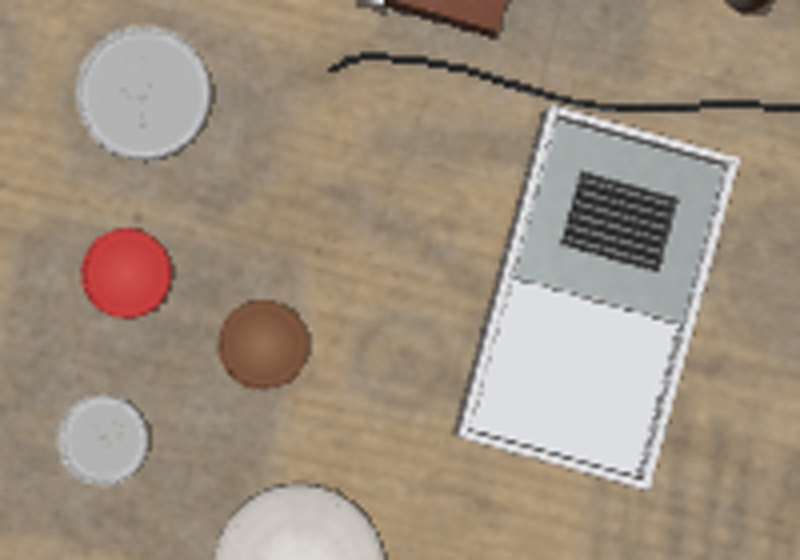

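The crop confirms the small clear dish with larvae at (104,440) in the crop, about (220.6,274.6) in the image; red and brown lids are decoys. The rim's outer corners are (552,104), (739,158), (648,488) and (459,434), and the patch corners are (580,171), (678,198), (659,272) and (561,243).

Run:
```python
from h import *
c=cap("top"); f=lambda u,v,z: ray(c,195+(u-1.5)/4,165+(v-1.5)/4,z)
P=np.array([f(u,v,.046) for u,v in [(552,104),(739,158),(648,488),(459,434)]])[:,:2]
L=lambda a,b:np.linalg.norm(P[a]-P[b]).round(4)
print(P.round(4).tolist(),P.mean(0),"len",L(0,3),L(1,2),"wid",L(0,1),L(2,3))
d=(P[0]+P[1]-P[2]-P[3]); e=(P[0]+P[3]-P[1]-P[2]); yx=np.arctan2(d[1],d[0]); yy=np.arctan2(-e[0],e[1]); print("yaw",yx,yy)
y=(yx*2+yy)/3; ax=np.array([np.cos(y),np.sin(y)]); o=P.mean(0)
Q=np.array([f(u,v,.040) for u,v in [(580,171),(678,198),(659,272),(561,243)]])[:,:2]
print("patch",Q.mean(0),"pred shut",o+.053*ax,"open",o-.053*ax,"well",o+.054*ax)
# small dish via mask
im=cv2.cvtColor(c["image"],cv2.COLOR_RGB2HSV).astype(int); sub=im[255:295,200:242]
m=(sub[...,1]<45).astype(np.uint8); n,l,st,ce=cv2.connectedComponentsWithStats(m); 
for s,e in zip(st,ce): print(s,e+[200,255])
print("dish",f(104,440,.013),"fit",ray(c,220.6,274.6,.013))
rz=c["range_z"]
def pt(u,v):
    z=rz[v,u]; T=c["extrinsics"]; return (T@np.array([(u-c["cx"])/c["fx"]*z,(v-c["cy"])/c["fy"]*z,z,1]))[:3].round(4)
print("cover",pt(338,208),pt(364,215),pt(341,220),"deck",pt(340,258),"dish",pt(221,275),"table",pt(290,250))
for u,v in [(227,233),(261,250),(230,188),(181,275),(270,307)]: print(u,v,pt(u,v))
s=cap("side"); 
for p in [(*o,.046),(*(o+.053*ax),.04)]: print("side",proj(s,p))
```

```text
[[0.6435, -0.0553], [0.6066, -0.1773], [0.3925, -0.1134], [0.429, 0.0089]] [ 0.51791217 -0.0842518 ] len 0.2239 0.2234 wid 0.1275 0.1277
yaw -0.2903797980902688 -0.2918945749429049
patch [ 0.56652864 -0.09898895] pred shut [ 0.56868566 -0.0994522 ] open [ 0.46713867 -0.06905141] well [ 0.56964365 -0.099739  ]
[   0    0   42   40 1134] [221.22045855 274.73633157]
[ 8  1  6  6 23] [211.2173913  258.30434783]
[  3   6  30  26 482] [219.33195021 273.82987552]
[28  7  2  2  3] [228.33333333 262.33333333]
[2 9 1 1 1] [202. 264.]
[41 12  1  1  1] [241. 267.]
[35 26  1  1  1] [235. 281.]
[ 1 28  4  3  8] [202.75  284.375]
[35 28  4  4  7] [236.42857143 284.28571429]
[12 33  5  5 11] [214.27272727 289.90909091]
[41 33  1  2  2] [241.  288.5]
[10 37  3  3  4] [211.25 293.  ]
[20 37  1  1  1] [220. 292.]
[16 39  1  1  1] [216. 294.]
[40 39  1  1  1] [240. 294.]
dish [0.42607826 0.2428213  0.013     ] fit [0.42614529 0.24288719 0.013     ]
cover [ 0.5981 -0.0693  0.0397] [ 0.5789 -0.1374  0.04  ] [ 0.5663 -0.0762  0.0433] deck [ 0.4665 -0.0739  0.0263] dish [0.425  0.242  0.0113] table [ 0.4888  0.0571 -0.0027]
227 233 [0.5365 0.2253 0.0108]
261 250 [0.49   0.1349 0.0126]
230 188 [0.6568 0.2161 0.0141]
181 275 [0.4266 0.3475 0.015 ]
270 307 [0.3396 0.1125 0.0192]
side (np.float64(299.7578863559702), np.float64(240.14701493775158))
side (np.float64(320.7361713946477), np.float64(240.1674862547169))
```

The dish is at about (0.426,0.243), the box centre at (0.518,-0.084) with yaw -0.291, and the tool yaw already matches (-0.284). First I'll close the fingers and travel to above the cover's middle (0.5685,-0.0994).

Call:
step_arm:
  plan:
    - [[0.5, 0.47, 0], [0, 0, 0], -1]
    - [[0.95, 0.89, 0], [0, 0, 0], -1]
    - [[0.95, 0.89, 0], [0, 0, 0], -1]
    - [[0.95, 0.89, 0], [0, 0, 0], -1]
    - [[0.95, 0.89, 0], [0, 0, 0], -1]

```text
clock: 0.75
tool_pos: [0.2585, 0.4224, 0.2312]
orientation: [[0.96, -0.28, -0.0], [-0.28, -0.96, 0.0], [-0.0, -0.0, -1.0]]
force: [1.4, 0.2, 0.3]
finger_gap: 0.141
gripper_force: 0.0
```

Call:
step_arm:
  plan:
    - [[0.95, 0.89, 0], [0, 0, 0], -1]
    - [[0.95, 0.89, 0], [0, 0, 0], -1]
    - [[0.95, 0.89, 0], [0, 0, 0], -1]
    - [[0.95, 0.89, 0], [0, 0, 0], -1]
    - [[0.95, 0.89, 0], [0, 0, 0], -1]

```text
clock: 1.25
tool_pos: [0.3578, 0.2543, 0.2315]
orientation: [[0.96, -0.28, 0.0], [-0.28, -0.96, 0.001], [0.0, -0.001, -1.0]]
force: [0.7, 0.2, -0.8]
finger_gap: -0.003
gripper_force: 0.0
```

Call:
step_arm:
  plan:
    - [[0.95, 0.89, 0], [0, 0, 0], -1]
    - [[0.95, 0.89, 0], [0, 0, 0], -1]
    - [[0.95, 0.89, 0.3], [0, 0, 0], -1]
    - [[0.95, 0.89, 0.5], [0, 0, 0], -1]
    - [[0.95, 0.89, 0.6], [0, 0, 0], -1]

```text
clock: 1.75
tool_pos: [0.4576, 0.0863, 0.1896]
orientation: [[0.96, -0.28, 0.002], [-0.28, -0.96, 0.001], [0.001, -0.001, -1.0]]
force: [1.0, 0.8, 0.1]
finger_gap: -0.001
gripper_force: 0.0
```

Call:
step_arm:
  plan:
    - [[0.95, 0.89, 0.5], [0, 0, 0], -1]
    - [[0.95, 0.89, 0.5], [0, 0, 0], -1]
    - [[0.95, 0.89, 0.5], [0, 0, 0], -1]
    - [[0.95, 0.89, 0.5], [0, 0, 0], -1]
    - [[0.7, 0.6, 0.5], [0, 0, 0], -1]

```text
clock: 2.25
tool_pos: [0.552, -0.0721, 0.1135]
orientation: [[0.96, -0.281, -0.0], [-0.281, -0.96, -0.0], [-0.0, 0.0, -1.0]]
force: [-0.1, -0.2, -0.6]
finger_gap: 0.001
gripper_force: 0.0
```

Call:
step_arm:
  plan:
    - [[0.4, 0.4, 0.3], [0, 0, 0], -1]
    - [[0, 0, 0], [0, 0, 0], -1]
    - [[0, 0, 0], [0, 0, 0], -1]

```text
clock: 2.55
tool_pos: [0.5594, -0.085, 0.1051]
orientation: [[0.96, -0.281, -0.001], [-0.281, -0.96, -0.0], [-0.001, 0.0, -1.0]]
force: [-0.6, -0.3, 0.5]
finger_gap: -0.0
gripper_force: 0.0
```

Call:
step_arm:
  plan:
    - [[0.42, 0.38, 0.5], [0, 0, 0], -1]
    - [[0, 0, 0.6], [0, 0, 0], -1]
    - [[0, 0, 0.4], [0, 0, 0], -1]
    - [[0, 0, 0], [0, 0, 0], -1]
    - [[0, 0, 0], [0, 0, 0], -1]

```text
clock: 3.05
tool_pos: [0.5688, -0.0988, 0.0613]
orientation: [[0.96, -0.279, 0.001], [-0.279, -0.96, -0.0], [0.001, 0.0, -1.0]]
force: [0.7, -0.3, 1.1]
finger_gap: 0.006
gripper_force: 0.0
```

Call:
step_arm:
  plan:
    - [[0, 0, 0.3], [0, 0, 0], -1]
    - [[0, 0, 0.15], [0, 0, 0], -1]
    - [[0, 0, 0.05], [0, 0, 0], -1]
    - [[0, 0, 0], [0, 0, 0], -1]

```text
clock: 3.45
tool_pos: [0.5684, -0.0993, 0.0451]
orientation: [[0.96, -0.28, -0.0], [-0.28, -0.96, -0.0], [-0.0, 0.0, -1.0]]
force: [-0.3, 0.5, 0.4]
finger_gap: -0.003
gripper_force: 0.0
```

Call:
step_arm:
  plan:
    - [[0, 0, 0.03], [0, 0, 0], -1]
    - [[0, 0, 0.03], [0, 0, 0], -1]
    - [[0, 0, 0], [0, 0, 0], -1]

```text
clock: 3.75
tool_pos: [0.5685, -0.0993, 0.0435]
orientation: [[0.96, -0.28, 0.0], [-0.28, -0.96, -0.0], [0.0, 0.0, -1.0]]
force: [-0.7, 0.4, 0.3]
finger_gap: 0.0
gripper_force: 0.0
```

Call:
step_arm:
  plan:
    - [[0, 0, 0.04], [0, 0, 0], -1]
    - [[0, 0, 0.02], [0, 0, 0], -1]
    - [[0, 0, 0], [0, 0, 0], -1]

```text
clock: 4.05
tool_pos: [0.5684, -0.0993, 0.0416]
orientation: [[0.96, -0.28, -0.0], [-0.28, -0.96, -0.0], [-0.0, 0.0, -1.0]]
force: [-0.0, 0.5, -0.0]
finger_gap: -0.003
gripper_force: 0.0
```

Call:
step_arm:
  plan:
    - [[0, 0, 0.04], [0, 0, 0], -1]
    - [[0, 0, 0.02], [0, 0, 0], -1]
    - [[0, 0, 0], [0, 0, 0], -1]

```text
clock: 4.35
tool_pos: [0.5687, -0.0993, 0.0404]
orientation: [[0.96, -0.28, 0.0], [-0.28, -0.96, -0.0], [0.0, 0.0, -1.0]]
force: [-1.8, 1.0, 2.9]
finger_gap: -0.002
gripper_force: 1.5
```

Call:
step_arm:
  plan:
    - [[0, 0, 0.03], [0, 0, 0], -1]
    - [[0, 0, 0.02], [0, 0, 0], -1]
    - [[0, 0, 0], [0, 0, 0], -1]

```text
clock: 4.65
tool_pos: [0.5688, -0.0994, 0.0396]
orientation: [[0.96, -0.28, 0.001], [-0.28, -0.96, -0.0], [0.001, 0.0, -1.0]]
force: [-3.5, 1.3, 8.1]
finger_gap: 0.002
gripper_force: 3.8
```

Call:
step_arm:
  plan:
    - [[0, 0, 0.03], [0, 0, 0], -1]
    - [[0, 0, 0.03], [0, 0, 0], -1]
    - [[0, 0, 0], [0, 0, 0], -1]

```text
clock: 4.95
tool_pos: [0.5695, -0.0996, 0.039]
orientation: [[0.96, -0.279, 0.003], [-0.279, -0.96, -0.001], [0.003, 0.0, -1.0]]
force: [-3.1, 0.9, 11.0]
finger_gap: -0.003
gripper_force: 5.5
```

Call:
step_arm:
  plan:
    - [[-0.05, 0, 0.03], [0, 0, 0], -1]
    - [[-0.08, 0, 0.02], [0, 0, 0], -1]
    - [[-0.12, 0, 0], [0, 0, 0], -1]
    - [[-0.12, 0, 0], [0, 0, 0], -1]
    - [[-0.12, 0, 0], [0, 0, 0], -1]

```text
clock: 5.45
tool_pos: [0.5578, -0.096, 0.0391]
orientation: [[0.96, -0.279, 0.009], [-0.279, -0.96, -0.002], [0.009, -0.0, -1.0]]
force: [4.2, -2.7, 8.9]
finger_gap: -0.004
gripper_force: 5.2
```

Call:
step_arm:
  plan:
    - [[-0.1, 0, 0.04], [0, 0, 0], -1]
    - [[-0.13, 0, 0.03], [0, 0, 0], -1]
    - [[-0.13, 0, 0], [0, 0, 0], -1]
    - [[-0.13, 0, 0], [0, 0, 0], -1]
    - [[-0.13, 0, 0], [0, 0, 0], -1]

```text
clock: 5.95
tool_pos: [0.5409, -0.091, 0.0384]
orientation: [[0.96, -0.279, 0.011], [-0.279, -0.96, -0.003], [0.012, -0.001, -1.0]]
force: [3.6, -3.4, 14.4]
finger_gap: 0.002
gripper_force: 7.4
```

```bash
cat > cov.py <<'E'
from h import *
# striped patch / cover front edge along box axis: profile from top image at lateral offset 45 mm
c=cap("top"); im=cv2.cvtColor(c["image"],cv2.COLOR_RGB2GRAY)
o=np.array([.518,-.0843]); y=-.29; ax=np.array([np.cos(y),np.sin(y)]); n=np.array([-ax[1],ax[0]])
for k in (-.045,.045):
    print([int(im[int(round(v)),int(round(u))]) for s in np.arange(.10,-.111,-.01) for u,v in [proj(c,(*(o+s*ax+k*n),.039))]])
E
python3 cov.py
```

```text
[65, 74, 80, 84, 83, 83, 84, 88, 83, 75, 128, 71, 74, 174, 230, 230, 230, 229, 230, 230, 230, 228]
[71, 64, 64, 176, 64, 78, 91, 100, 105, 113, 129, 133, 120, 106, 102, 95, 84, 71, 230, 229, 230, 222]
```

The cover follows the finger (about 29 mm so far), at 14 N. I'll keep dragging.

Call:
step_arm:
  plan:
    - [[-0.14, 0, 0], [0, 0, 0], -1]
    - [[-0.14, 0, 0], [0, 0, 0], -1]
    - [[-0.14, 0, 0], [0, 0, 0], -1]
    - [[-0.14, 0, 0], [0, 0, 0], -1]
    - [[-0.14, 0, 0], [0, 0, 0], -1]

```text
clock: 6.5
tool_pos: [0.5208, -0.085, 0.0383]
orientation: [[0.96, -0.279, 0.011], [-0.279, -0.96, -0.003], [0.012, -0.001, -1.0]]
force: [4.5, -2.4, 14.9]
finger_gap: 0.001
gripper_force: 7.5
```

Call:
step_arm:
  plan:
    - [[-0.14, 0, 0], [0, 0, 0], -1]
    - [[-0.14, 0, 0], [0, 0, 0], -1]
    - [[-0.14, 0, 0], [0, 0, 0], -1]
    - [[-0.14, 0, 0], [0, 0, 0], -1]
    - [[-0.14, 0, 0], [0, 0, 0], -1]

```text
clock: 7.0
tool_pos: [0.5006, -0.0791, 0.0383]
orientation: [[0.96, -0.279, 0.011], [-0.279, -0.96, -0.002], [0.012, -0.001, -1.0]]
force: [4.8, -2.7, 14.8]
finger_gap: -0.004
gripper_force: 7.6
```

Call:
step_arm:
  plan:
    - [[-0.14, 0, 0], [0, 0, 0], -1]
    - [[-0.14, 0, 0], [0, 0, 0], -1]
    - [[-0.14, 0, 0], [0, 0, 0], -1]
    - [[-0.14, 0, 0], [0, 0, 0], -1]
    - [[-0.14, 0, 0], [0, 0, 0], -1]

```text
clock: 7.5
tool_pos: [0.4804, -0.0731, 0.0382]
orientation: [[0.96, -0.279, 0.011], [-0.279, -0.96, -0.002], [0.012, -0.001, -1.0]]
force: [3.5, -2.4, 15.2]
finger_gap: 0.0
gripper_force: 7.7
```

Call:
step_arm:
  plan:
    - [[-0.12, 0, 0], [0, 0, 0], -1]
    - [[-0.1, 0, 0], [0, 0, 0], -1]
    - [[-0.1, 0, 0], [0, 0, 0], -1]
    - [[-0.07, 0, 0], [0, 0, 0], -1]
    - [[0, 0, 0], [0, 0, 0], -1]

```text
clock: 8.0
tool_pos: [0.4689, -0.0697, 0.0381]
orientation: [[0.96, -0.279, 0.011], [-0.279, -0.96, -0.002], [0.011, -0.001, -1.0]]
force: [1.5, -1.5, 16.4]
finger_gap: 0.0
gripper_force: 8.0
```

Call:
step_arm:
  plan:
    - [[-0.08, 0, 0], [0, 0, 0], -1]
    - [[-0.06, 0, 0], [0, 0, 0], -1]
    - [[0, 0, 0], [0, 0, 0], -1]

```text
clock: 8.3
tool_pos: [0.4663, -0.0686, 0.0386]
orientation: [[0.96, -0.279, 0.014], [-0.279, -0.96, -0.002], [0.014, -0.002, -1.0]]
force: [7.7, -4.1, 14.2]
finger_gap: -0.003
gripper_force: 6.6
```

The cover is against its near stop (8.5 N along the slide). I'll lift off and go to the dish, opening the fingers on the way.

Call:
step_arm:
  plan:
    - [[0.05, 0, -0.15], [0, 0, 0], -1]
    - [[0, 0, -0.4], [0, 0, 0], -1]
    - [[0, 0, -1], [0, 0, 0], -1]
    - [[-0.2, -0.5, -1], [0, 0, 0], 0.8]
    - [[-0.4, -0.9, 0], [0, 0, 0], 0.8]

```text
clock: 8.8
tool_pos: [0.4584, -0.0233, 0.114]
orientation: [[0.959, -0.282, 0.006], [-0.282, -0.959, 0.0], [0.005, -0.002, -1.0]]
force: [0.8, 0.4, 1.0]
finger_gap: 0.333
gripper_force: 0.0
```

Call:
step_arm:
  plan:
    - [[-0.42, -0.96, 0], [0, 0, 0], 0.8]
    - [[-0.42, -0.96, 0], [0, 0, 0], 0.8]
    - [[-0.42, -0.96, 0], [0, 0, 0], 0.8]
    - [[-0.42, -0.96, 0], [0, 0, 0], 0.8]
    - [[-0.42, -0.96, 0], [0, 0, 0], 0.8]

```text
clock: 9.3
tool_pos: [0.4357, 0.1341, 0.1094]
orientation: [[0.96, -0.28, -0.001], [-0.28, -0.96, -0.0], [-0.001, 0.0, -1.0]]
force: [1.3, -0.4, 0.8]
finger_gap: 0.901
gripper_force: 0.0
```

Call:
step_arm:
  plan:
    - [[-0.42, -0.96, 0], [0, 0, 0], 0.8]
    - [[-0.42, -0.96, 0], [0, 0, 0], 0.8]
    - [[-0.3, -0.7, 0], [0, 0, 0], 0.8]
    - [[0, 0, 0], [0, 0, 0], 0.8]
    - [[0, 0, 0], [0, 0, 0], 0.8]

```text
clock: 9.8
tool_pos: [0.4252, 0.2179, 0.1091]
orientation: [[0.96, -0.279, -0.001], [-0.279, -0.96, -0.001], [-0.001, 0.001, -1.0]]
force: [0.4, 0.3, -0.5]
finger_gap: 0.903
gripper_force: 0.0
```

```bash
python3 cov.py
python3 - <<'E'
from h import *
s=robot.get_state(); print(s["force"],s["tool_pos"],s["orientation"].round(4)); p=s["tool_pos"]; R=s["orientation"]
print("tool-frame to dish",(R.T@(np.array([.4261,.2429,.05])-p)/.03).round(3))
c=cap("top"); cv2.imwrite("pics/a.png",cv2.resize(cv2.cvtColor(c["image"],cv2.COLOR_RGB2BGR)[165:305,195:395],None,fx=4,fy=4))
E
```

```text
[61, 60, 61, 60, 61, 62, 60, 61, 63, 62, 66, 171, 175, 176, 172, 173, 173, 175, 175, 173, 173, 226]
[70, 62, 63, 64, 65, 65, 65, 64, 66, 65, 133, 177, 178, 178, 181, 178, 179, 180, 181, 181, 181, 220]
[ 0.28033925 -0.31524324 -0.04584045] [0.42547894 0.21750834 0.1092501 ] [[ 9.600e-01 -2.799e-01 -8.000e-04]
 [-2.799e-01 -9.600e-01 -7.000e-04]
 [-6.000e-04  9.000e-04 -1.000e+00]]
tool-frame to dish [-0.216 -0.82   1.974]
```

View pics/a.png

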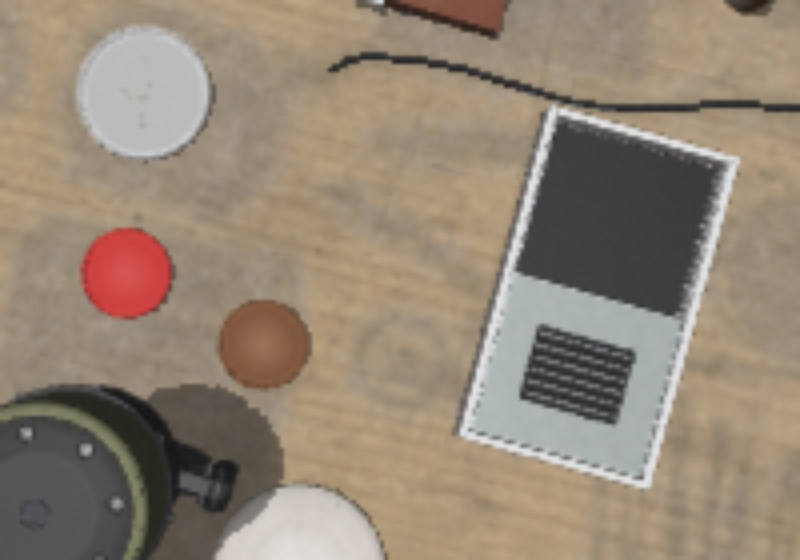

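The picture shows the cover fully open, patch centre about (578,374), with the black well exposed at (620,210); the arm hides the small dish. I'll go over the dish and down.

Call:
step_arm:
  plan:
    - [[-0.11, -0.41, 0], [0, 0, 0], 0.8]
    - [[-0.11, -0.41, 0.4], [0, 0, 0], 0.8]
    - [[0, 0, 0.9], [0, 0, 0], 0.8]
    - [[0, 0, 0.9], [0, 0, 0], 0.8]
    - [[0, 0, 0.5], [0, 0, 0], 0.8]

```text
clock: 10.4
tool_pos: [0.425, 0.2429, 0.0249]
orientation: [[0.96, -0.28, -0.003], [-0.28, -0.96, -0.002], [-0.002, 0.003, -1.0]]
force: [0.5, 0.5, 0.1]
finger_gap: 0.902
gripper_force: 0.0
```

Call:
step_arm:
  plan:
    - [[0, 0, 0.2], [0, 0, 0], 0.8]
    - [[0, 0, 0], [0, 0, 0], 0.8]
    - [[0, 0, 0], [0, 0, 0], 0.8]

```text
clock: 10.7
tool_pos: [0.4267, 0.2439, 0.0232]
orientation: [[0.96, -0.28, 0.001], [-0.28, -0.96, 0.0], [0.001, -0.001, -1.0]]
force: [-0.2, -0.6, 0.0]
finger_gap: 0.9
gripper_force: 0.0
```

Run:
```python
from h import *
s=robot.get_state(); p=s["tool_pos"]; R=s["orientation"]; print(p)
print("to dish",(R.T@(np.array([.4261,.2429,0])-p)/.03).round(3))
c=cap("side"); u,v=map(int,proj(c,(.426,.243,.012))); print(u,v); cv2.imwrite("pics/b.png",cv2.resize(cv2.cvtColor(c["image"],cv2.COLOR_RGB2BGR)[v-50:v+40,u-60:u+60],None,fx=6,fy=6,interpolation=cv2.INTER_CUBIC))
```

```text
[0.42674041 0.24387656 0.02322538]
to dish [-0.012  0.038  0.774]
214 216
```

View pics/b.png

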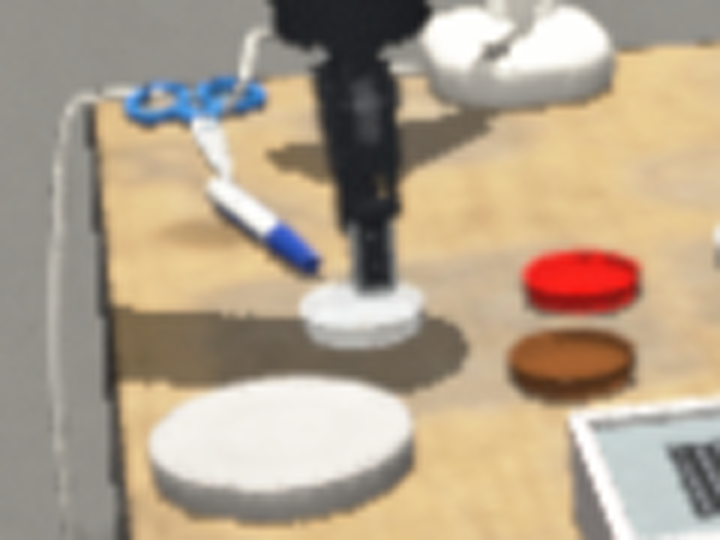

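The crop shows the gripper centred over the small clear dish (362,312), with the blue-capped marker clear at (320,265). I'll go down and grip.

Call:
step_arm:
  plan:
    - [[0, 0.03, 0.4], [0, 0, 0], 0.8]
    - [[0, 0, 0.3], [0, 0, 0], 0.8]
    - [[0, 0, 0.14], [0, 0, 0], 0.8]
    - [[0, 0, 0], [0, 0, 0], 0.8]
    - [[0, 0, 0], [0, 0, 0], 0.8]

```text
clock: 11.25
tool_pos: [0.4261, 0.2425, -0.0027]
orientation: [[0.96, -0.28, 0.0], [-0.28, -0.96, -0.0], [0.0, 0.0, -1.0]]
force: [-0.7, 0.5, 0.9]
finger_gap: 0.902
gripper_force: 0.0
```

Call:
step_arm:
  plan:
    - [[0, 0, 0], [0, 0, 0], 0.5]
    - [[0, 0, 0], [0, 0, 0], 0.2]
    - [[0, 0, 0], [0, 0, 0], -0.1]
    - [[0, 0, 0], [0, 0, 0], -0.1]
    - [[0, 0, 0], [0, 0, 0], -0.1]

```text
clock: 11.75
tool_pos: [0.4266, 0.243, -0.0016]
orientation: [[0.96, -0.28, 0.001], [-0.28, -0.96, 0.001], [0.001, -0.001, -1.0]]
force: [-1.1, -0.6, 6.1]
finger_gap: 0.619
gripper_force: 63.1
```

Call:
step_arm:
  plan:
    - [[0, 0, -0.1], [0, 0, 0], -0.1]
    - [[0, 0, -0.4], [0, 0, 0], -0.1]
    - [[0, 0, -0.8], [0, 0, 0], -0.1]
    - [[0, 0, -0.9], [0, 0, 0], -0.1]
    - [[0.2, 0.25, -0.9], [0, 0, 0], -0.1]

```text
clock: 12.25
tool_pos: [0.4295, 0.2339, 0.0919]
orientation: [[0.96, -0.279, -0.0], [-0.279, -0.96, -0.0], [0.0, 0.0, -1.0]]
force: [1.4, 1.1, -0.5]
finger_gap: 0.618
gripper_force: 62.8
```

Call:
step_arm:
  plan:
    - [[0.5, 0.6, -0.4], [0, 0, 0], -0.1]
    - [[0.7, 0.87, 0], [0, 0, 0], -0.1]
    - [[0.7, 0.87, 0], [0, 0, 0], -0.1]
    - [[0.7, 0.87, 0], [0, 0, 0], -0.1]
    - [[0.7, 0.87, 0], [0, 0, 0], -0.1]

```text
clock: 12.75
tool_pos: [0.4908, 0.0872, 0.1031]
orientation: [[0.96, -0.28, 0.001], [-0.28, -0.96, 0.0], [0.001, -0.0, -1.0]]
force: [1.2, 0.8, -0.5]
finger_gap: 0.619
gripper_force: 62.8
```

Call:
step_arm:
  plan:
    - [[0.7, 0.87, 0], [0, 0, 0], -0.1]
    - [[0.7, 0.87, 0], [0, 0, 0], -0.1]
    - [[0.7, 0.87, 0], [0, 0, 0], -0.1]
    - [[0.7, 0.87, 0], [0, 0, 0], -0.1]
    - [[0.5, 0.6, 0], [0, 0, 0], -0.1]

```text
clock: 13.25
tool_pos: [0.5516, -0.0587, 0.1029]
orientation: [[0.96, -0.281, 0.0], [-0.281, -0.96, -0.0], [0.0, 0.0, -1.0]]
force: [0.6, 0.7, -0.3]
finger_gap: 0.62
gripper_force: 62.8
```

Call:
step_arm:
  plan:
    - [[0.4, 0.5, 0], [0, 0, 0], -0.1]
    - [[0, 0, 0], [0, 0, 0], -0.1]
    - [[0, 0, 0], [0, 0, 0], -0.1]

```text
clock: 13.55
tool_pos: [0.5584, -0.0747, 0.1025]
orientation: [[0.96, -0.281, -0.0], [-0.281, -0.96, 0.0], [-0.0, 0.0, -1.0]]
force: [-0.4, -1.1, -0.5]
finger_gap: 0.62
gripper_force: 62.8
```

Call:
step_arm:
  plan:
    - [[0.3, 0.35, 0], [0, 0, 0], -0.1]
    - [[0.29, 0.35, 0.3], [0, 0, 0], -0.1]
    - [[0, 0, 0.7], [0, 0, 0], -0.1]
    - [[0, 0, 0.5], [0, 0, 0], -0.1]
    - [[0, 0, 0], [0, 0, 0], -0.1]

```text
clock: 14.05
tool_pos: [0.5678, -0.0998, 0.0538]
orientation: [[0.96, -0.28, -0.006], [-0.28, -0.96, 0.0], [-0.005, 0.002, -1.0]]
force: [-0.5, 0.1, -0.7]
finger_gap: 0.621
gripper_force: 62.8
```

Run:
```python
from h import *
s=robot.get_state(); p=s["tool_pos"]; R=s["orientation"]; print(p,s["finger_gap"])
print("to well",(R.T@(np.array([.5697,-.0997,.007])-p)/.03).round(3))
c=cap("side"); u,v=map(int,proj(c,(.518,-.084,.046))); cv2.imwrite("pics/c.png",cv2.resize(cv2.cvtColor(c["image"],cv2.COLOR_RGB2BGR)[v-60:v+40,u-65:u+65],None,fx=5,fy=5,interpolation=cv2.INTER_CUBIC))
```

```text
[ 0.56780671 -0.09976398  0.05382941] 0.6208245215608472
to well [ 0.068 -0.022  1.561]
```

View pics/c.png

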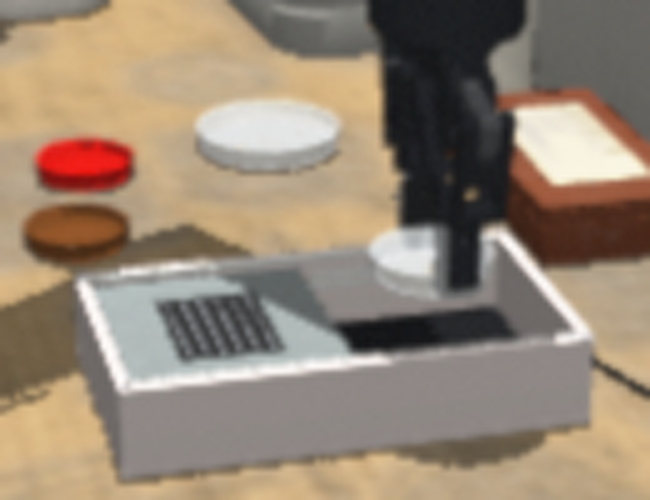

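The dish is held flat at (430,262), over the open well. I'll lower it gently.

Call:
step_arm:
  plan:
    - [[0.05, -0.02, 0.3], [0, 0, 0], -0.1]
    - [[0, 0, 0.4], [0, 0, 0], -0.1]
    - [[0, 0, 0.3], [0, 0, 0], -0.1]
    - [[0, 0, 0.2], [0, 0, 0], -0.1]
    - [[0, 0, 0], [0, 0, 0], -0.1]

```text
clock: 14.6
tool_pos: [0.5705, -0.0995, 0.02]
orientation: [[0.96, -0.28, -0.002], [-0.28, -0.96, -0.0], [-0.002, 0.001, -1.0]]
force: [-0.6, 0.2, -0.6]
finger_gap: 0.622
gripper_force: 62.8
```

Call:
step_arm:
  plan:
    - [[0, 0, 0.05], [0, 0, 0], -0.1]
    - [[0, 0, 0], [0, 0, 0], -0.1]

```text
clock: 14.8
tool_pos: [0.5715, -0.0995, 0.0201]
orientation: [[0.96, -0.28, 0.001], [-0.28, -0.96, -0.0], [0.001, -0.0, -1.0]]
force: [-0.9, 0.3, -0.0]
finger_gap: 0.618
gripper_force: 62.8
```

Call:
step_arm:
  plan:
    - [[0, 0, 0.2], [0, 0, 0], -0.1]
    - [[0, 0, 0.15], [0, 0, 0], -0.1]
    - [[0, 0, 0.06], [0, 0, 0], -0.1]
    - [[0, 0, 0], [0, 0, 0], -0.1]
    - [[0, 0, 0], [0, 0, 0], -0.1]

```text
clock: 15.3
tool_pos: [0.5713, -0.0995, 0.0076]
orientation: [[0.96, -0.28, 0.0], [-0.28, -0.96, -0.0], [0.0, 0.0, -1.0]]
force: [0.1, -0.0, -0.1]
finger_gap: 0.619
gripper_force: 62.8
```

Call:
step_arm:
  plan:
    - [[0, 0, 0.03], [0, 0, 0], -0.1]
    - [[0, 0, 0.03], [0, 0, 0], -0.1]
    - [[0, 0, 0], [0, 0, 0], -0.1]

```text
clock: 15.6
tool_pos: [0.5712, -0.0995, 0.0057]
orientation: [[0.96, -0.28, -0.0], [-0.28, -0.96, -0.0], [-0.0, 0.0, -1.0]]
force: [-0.8, 0.4, -0.1]
finger_gap: 0.619
gripper_force: 62.8
```

Call:
step_arm:
  plan:
    - [[0, 0, 0.03], [0, 0, 0], -0.1]
    - [[0, 0, 0.02], [0, 0, 0], -0.1]
    - [[0, 0, 0], [0, 0, 0], -0.1]

```text
clock: 15.9
tool_pos: [0.5713, -0.0995, 0.0044]
orientation: [[0.96, -0.28, 0.0], [-0.28, -0.96, -0.0], [0.0, 0.0, -1.0]]
force: [0.1, 0.1, 1.2]
finger_gap: 0.622
gripper_force: 62.9
```

Call:
step_arm:
  plan:
    - [[0, 0, 0.02], [0, 0, 0], -0.1]
    - [[0, 0, 0], [0, 0, 0], 0.3]
    - [[0, 0, 0], [0, 0, 0], 0.45]
    - [[0, 0, 0], [0, 0, 0], 0.6]
    - [[0, 0, 0], [0, 0, 0], 0.6]

```text
clock: 16.4
tool_pos: [0.5712, -0.0995, 0.0035]
orientation: [[0.96, -0.28, -0.0], [-0.28, -0.96, -0.0], [-0.0, 0.0, -1.0]]
force: [0.4, -0.4, 0.3]
finger_gap: 0.8
gripper_force: 0.0
```

Call:
step_arm:
  plan:
    - [[0, 0, 0], [0, 0, 0], 0.6]
    - [[0, 0, 0], [0, 0, 0], 0.6]
    - [[0, 0, -0.1], [0, 0, 0], 0.6]
    - [[0, 0, -0.3], [0, 0, 0], 0.6]
    - [[0, 0, -0.6], [0, 0, 0], 0.6]

```text
clock: 16.9
tool_pos: [0.5704, -0.0995, 0.0332]
orientation: [[0.96, -0.28, -0.002], [-0.28, -0.96, -0.0], [-0.002, 0.001, -1.0]]
force: [0.1, 0.3, 1.0]
finger_gap: 0.8
gripper_force: 0.0
```

Call:
step_arm:
  plan:
    - [[0, 0, -0.8], [0, 0, 0], 0.6]
    - [[0, 0, -0.8], [0, 0, 0], 0.6]
    - [[-0.5, 0, -0.2], [0, 0, 0], -1]
    - [[-0.8, 0, 0], [0, 0, 0], -1]
    - [[-0.8, 0, 0], [0, 0, 0], -1]

```text
clock: 17.4
tool_pos: [0.5104, -0.0817, 0.0887]
orientation: [[0.96, -0.28, 0.001], [-0.28, -0.96, 0.0], [0.001, -0.0, -1.0]]
force: [-0.2, 0.3, -0.3]
finger_gap: 0.294
gripper_force: 0.0
```

Call:
step_arm:
  plan:
    - [[-0.8, 0, 0], [0, 0, 0], -1]
    - [[-0.6, 0, 0], [0, 0, 0], -1]
    - [[0, 0, 0], [0, 0, 0], -1]
    - [[0, 0, 0], [0, 0, 0], -1]

```text
clock: 17.8
tool_pos: [0.471, -0.07, 0.0888]
orientation: [[0.96, -0.279, 0.002], [-0.279, -0.96, 0.0], [0.002, -0.001, -1.0]]
force: [-0.1, -0.5, -0.1]
finger_gap: 0.001
gripper_force: 0.0
```

Run:
```python
from h import *
s=robot.get_state(); p=s["tool_pos"]; R=s["orientation"]; print(p,s["finger_gap"],s["force"])
print("to cover",(R.T@(np.array([.4685,-.0693,.055])-p)/.03).round(3))
a=[]
for n in("top","side"):
    c=cap(n); u,v=map(int,proj(c,(.53,-.09,.046))); a.append(cv2.resize(cv2.cvtColor(c["image"],cv2.COLOR_RGB2BGR)[v-60:v+60,u-50:u+50],None,fx=4,fy=4,interpolation=cv2.INTER_CUBIC))
cv2.imwrite("pics/d.png",np.hstack(a))
```

```text
[ 0.47099248 -0.06997208  0.08879041] 0.0010928390716611338 [-0.14034731 -0.54347674 -0.11592238]
to cover [-0.088  0.003  1.126]
```

View pics/d.png

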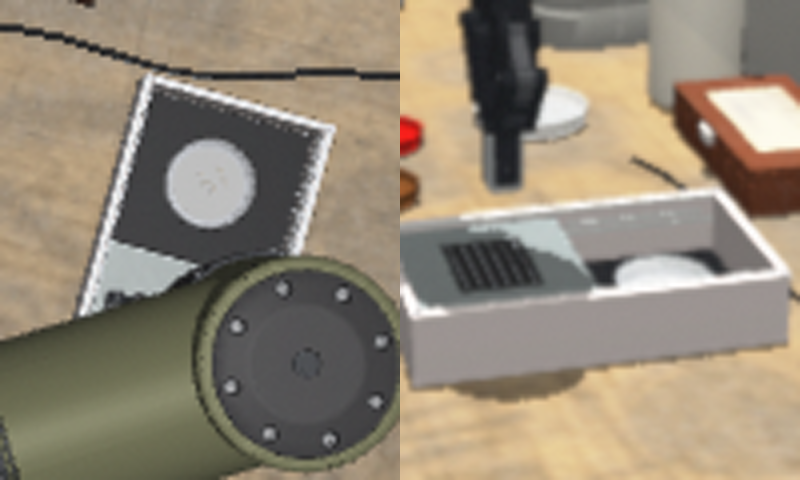

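The dish lies flat in the middle of the well (left view, 210,183), and the cover is still open. Now I'll press on the cover and drag it shut.

Call:
step_arm:
  plan:
    - [[-0.09, 0, 0.4], [0, 0, 0], -1]
    - [[0, 0, 0.6], [0, 0, 0], -1]
    - [[0, 0, 0.4], [0, 0, 0], -1]
    - [[0, 0, 0.13], [0, 0, 0], -1]
    - [[0, 0, 0], [0, 0, 0], -1]

```text
clock: 18.4
tool_pos: [0.4676, -0.0695, 0.0413]
orientation: [[0.96, -0.28, -0.001], [-0.28, -0.96, -0.001], [-0.001, 0.001, -1.0]]
force: [0.7, -0.8, 0.8]
finger_gap: -0.002
gripper_force: 0.0
```

Call:
step_arm:
  plan:
    - [[0, 0, 0.03], [0, 0, 0], -1]
    - [[0, 0, 0], [0, 0, 0], -1]
    - [[0, 0, 0], [0, 0, 0], -1]

```text
clock: 18.7
tool_pos: [0.4682, -0.0693, 0.0412]
orientation: [[0.96, -0.28, 0.001], [-0.28, -0.96, -0.0], [0.001, -0.0, -1.0]]
force: [0.5, 0.8, -0.4]
finger_gap: -0.006
gripper_force: 0.0
```

Call:
step_arm:
  plan:
    - [[0, 0, 0.05], [0, 0, 0], -1]
    - [[0, 0, 0.05], [0, 0, 0], -1]
    - [[0, 0, 0.04], [0, 0, 0], -1]
    - [[0, 0, 0], [0, 0, 0], -1]

```text
clock: 19.1
tool_pos: [0.469, -0.0695, 0.039]
orientation: [[0.96, -0.279, 0.003], [-0.279, -0.96, -0.001], [0.003, 0.0, -1.0]]
force: [-4.3, 1.2, 11.0]
finger_gap: 0.005
gripper_force: 5.5
```

Call:
step_arm:
  plan:
    - [[0.05, 0, 0.03], [0, 0, 0], -1]
    - [[0.08, 0, 0.02], [0, 0, 0], -1]
    - [[0.12, 0, 0], [0, 0, 0], -1]
    - [[0.12, 0, 0], [0, 0, 0], -1]
    - [[0.12, 0, 0], [0, 0, 0], -1]

```text
clock: 19.6
tool_pos: [0.4838, -0.0739, 0.0384]
orientation: [[0.96, -0.279, 0.004], [-0.279, -0.96, -0.001], [0.004, 0.0, -1.0]]
force: [-4.3, 1.1, 14.6]
finger_gap: 0.001
gripper_force: 7.1
```

Call:
step_arm:
  plan:
    - [[0.14, 0, 0], [0, 0, 0], -1]
    - [[0.14, 0, 0], [0, 0, 0], -1]
    - [[0.14, 0, 0], [0, 0, 0], -1]
    - [[0.14, 0, 0], [0, 0, 0], -1]
    - [[0.14, 0, 0], [0, 0, 0], -1]

```text
clock: 20.1
tool_pos: [0.5039, -0.0798, 0.0385]
orientation: [[0.96, -0.279, 0.004], [-0.279, -0.96, -0.001], [0.004, 0.0, -1.0]]
force: [-4.4, 1.4, 13.8]
finger_gap: 0.001
gripper_force: 7.1
```

Call:
step_arm:
  plan:
    - [[0.14, 0, 0], [0, 0, 0], -1]
    - [[0.14, 0, 0], [0, 0, 0], -1]
    - [[0.14, 0, 0], [0, 0, 0], -1]
    - [[0.14, 0, 0], [0, 0, 0], -1]
    - [[0.14, 0, 0], [0, 0, 0], -1]

```text
clock: 20.6
tool_pos: [0.524, -0.0858, 0.0385]
orientation: [[0.96, -0.279, 0.004], [-0.279, -0.96, -0.002], [0.004, 0.001, -1.0]]
force: [-4.4, 0.8, 14.7]
finger_gap: -0.002
gripper_force: 7.0
```

Call:
step_arm:
  plan:
    - [[0.14, 0, 0], [0, 0, 0], -1]
    - [[0.14, 0, 0], [0, 0, 0], -1]
    - [[0.14, 0, 0], [0, 0, 0], -1]
    - [[0.14, 0, 0], [0, 0, 0], -1]
    - [[0.14, 0, 0], [0, 0, 0], -1]

```text
clock: 21.1
tool_pos: [0.5441, -0.0917, 0.0385]
orientation: [[0.96, -0.279, 0.004], [-0.279, -0.96, -0.002], [0.004, 0.001, -1.0]]
force: [-4.1, -0.0, 15.1]
finger_gap: -0.001
gripper_force: 6.9
```

Call:
step_arm:
  plan:
    - [[0.14, 0, 0], [0, 0, 0], -1]
    - [[0.14, 0, 0], [0, 0, 0], -1]
    - [[0.14, 0, 0], [0, 0, 0], -1]
    - [[0.1, 0, 0], [0, 0, 0], -1]
    - [[0.1, 0, 0], [0, 0, 0], -1]

```text
clock: 21.6
tool_pos: [0.5619, -0.097, 0.0385]
orientation: [[0.96, -0.279, 0.004], [-0.279, -0.96, -0.002], [0.004, 0.001, -1.0]]
force: [-3.7, -0.5, 13.7]
finger_gap: 0.001
gripper_force: 6.8
```

Call:
step_arm:
  plan:
    - [[0.1, 0, 0], [0, 0, 0], -1]
    - [[0.1, 0, 0], [0, 0, 0], -1]
    - [[0.08, 0, 0], [0, 0, 0], -1]
    - [[0.06, 0, 0], [0, 0, 0], -1]
    - [[0, 0, 0], [0, 0, 0], -1]

```text
clock: 22.1
tool_pos: [0.57, -0.0995, 0.038]
orientation: [[0.96, -0.28, -0.0], [-0.28, -0.96, -0.001], [0.0, 0.001, -1.0]]
force: [-11.0, 2.0, 17.2]
finger_gap: -0.001
gripper_force: 8.3
```

It's against the far stop (11 N along the slide). I'll lift off and check.

Call:
step_arm:
  plan:
    - [[-0.08, 0, -0.1], [0, 0, 0], -1]
    - [[0, 0, -0.4], [0, 0, 0], -1]
    - [[0, 0, -1], [0, 0, 0], -1]
    - [[-0.6, 0, -1], [0, 0, 0], -1]
    - [[-0.9, -0.6, -1], [0, 0, 0], -1]

```text
clock: 22.6
tool_pos: [0.5291, -0.0696, 0.141]
orientation: [[0.959, -0.282, -0.001], [-0.282, -0.959, -0.001], [-0.001, 0.001, -1.0]]
force: [1.3, 0.5, 0.6]
finger_gap: 0.002
gripper_force: 0.0
```

Call:
step_arm:
  plan:
    - [[-0.8, -0.9, 0], [0, 0, 0], -1]
    - [[-0.8, -0.9, 0], [0, 0, 0], -1]
    - [[-0.8, -0.9, 0], [0, 0, 0], -1]
    - [[-0.4, -0.9, 0], [0, 0, 0], -1]
    - [[0, -0.5, 0], [0, 0, 0], -1]

```text
clock: 23.1
tool_pos: [0.4829, 0.075, 0.1408]
orientation: [[0.961, -0.278, 0.001], [-0.278, -0.961, 0.001], [0.001, -0.001, -1.0]]
force: [0.5, -0.2, 0.2]
finger_gap: 0.004
gripper_force: 0.0
```

```bash
python3 - <<'E'
from h import *
s=robot.get_state(); print(s["tool_pos"],s["force"])
c=cap("top"); cv2.imwrite("pics/e.png",cv2.resize(cv2.cvtColor(c["image"],cv2.COLOR_RGB2BGR)[165:305,195:395],None,fx=4,fy=4,interpolation=cv2.INTER_CUBIC))
E
python3 cov.py
```

```text
[0.48290397 0.07501924 0.14084591] [ 0.48657359 -0.17052147  0.20474209]
[166, 169, 170, 169, 167, 171, 169, 171, 169, 171, 172, 225, 226, 225, 225, 225, 226, 226, 225, 226, 226, 224]
[170, 173, 171, 175, 173, 174, 174, 177, 178, 177, 190, 226, 226, 226, 225, 225, 226, 226, 225, 226, 225, 217]
```

View pics/e.png

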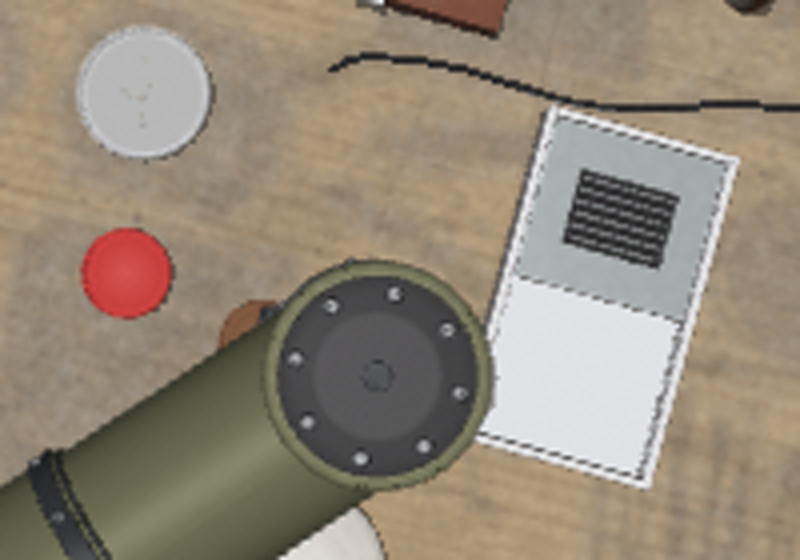

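The cover is back where it started, with the patch centred at about (620,220), so it is fully shut. The arm is clear, so I'm handing in.

```bash
python3 -c "
from bench import robot; print(robot.close_job())"
```

```text
the job is handed in; nothing more can be done
None
```

I handed the job in at about 23 s: the small dish was set flat near the middle of the well and the cover dragged fully shut again. Force readings stayed below about 21 N on the cover, and I didn't touch the large dish, marker or dropper bottle; the hand-in returned no verdict.

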